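# Start the hob plate under the teal pot

### The job

Start the hob for the teal pot using closed fingertips, nothing is to be gripped: press the red rocker over to on, then press the white key of the plate the teal pot stands on fully down until it stays in, and last press the round green start button fully down and let it spring back. Leave the key of the other plate out, press the controls only in this order, and do not lift, push or shift the cookware or anything else standing about.

Things in the scene. Friction and masses are not known exactly. Their poses are not given: they have to be found in the camera images.
- hob: fixed white twin hob, 360 (x) by 520 (y) by 60 mm high, level top; origin at the centre of its underside, x to its back, y to the robot's left. Plates (pale rings of 108 mm radius on black glass) centred (mm) at x +45, y +125 (left) and y -125 (right). Controls on the front strip, all at x -135 mm: red rocker y +170, key of left plate y +60, key of right plate y -60, green start button y -170
- mains (a joint): red rocker mains switch, a V of two wings 32 long, 34 mm wide, pivot along the hob's y, 10 mm above its top. 0 = off: near wing (robot's side, white line) tipped up, its end 24 mm above the hob's top; 0.36 rad = on: near wing pressed level, surface 13 mm above the hob's top. Takes 3 to 4 N on the near wing, stays where left; on counts from 0.30
- mains_press (a point): point on the top surface of the rocker's near wing, 24 mm from its pivot, where to press down on it; it goes down about 8 mm to on
- key_left (a joint): latching white key of the left plate: 0 = out, 0.007 m = fully in (moves straight down, takes about 4 N, stays where it is left); in counts from 0.005
- key_left_top (a point): centre of the top face (34 by 38 mm) of the left plate's key, 14 mm above the hob's top when out, 7 mm when in; pictogram of two dots, the left one filled dark
- key_right (a joint): latching white key of the right plate: values and behaviour as key_left
- key_right_top (a point): centre of the top face (34 by 38 mm) of the right plate's key, 14 mm above the hob's top when out, 7 mm when in; pictogram of two dots, the right one filled dark
- start (a joint): round green start button on a spring: 0 = out, 0.006 m = fully down (about 4.5 N), springs back when released; pressed counts from 0.0045
- start_top (a point): centre of the flat top of the start button, 36 mm diameter, 14 mm above the hob's top when out
- pot_center (a point): teal open cooking pot with two black loop handles, 176 mm diameter, 80 mm high, standing on one of the plates (left or right, varies); the point is on its axis half-way up
- pan_center (a point): dark steel frying pan, 196 mm diameter, 40 mm high, with a long black handle pointing to the back, on the other plate; the point is on its axis half-way up
- jar: amber spice jar with red cap, 44 mm diameter, 75 mm high, on the hob behind and between the plates; origin at the centre of its underside
- mug: blue ceramic mug, 76 mm diameter, 85 mm high, on the worktop in front of the hob; origin at the centre of its underside
- spoon: wooden spoon 240 mm long lying on the worktop in front of the hob; origin on its underside, x along it towards the bowl
- can: tin with yellow label, 74 mm diameter, 105 mm high, on the worktop left of the hob; origin at the centre of its underside
- soap: green soap bottle, 60 mm diameter, 150 mm high, on the worktop right of the hob; origin at the centre of its underside
Things that resemble listed ones, but are neither listed nor needed, are in the scene too. What is shaped like the part that bears pot_center but blue, pink or yellow is not meant.

How it is judged:
By the outcome, as a careful person would: the job done as asked, in the order asked, and still so for the second after the job is handed in, with the robot touching nothing.
It also fails if it takes over 40 s, if anything falls off the work surface, if the arm or the gripper's body presses on something with over 40 N, if the wrist force passes 120 N, or if a joint passes its speed limit or range.

### The arm

A 6-joint arm with a two-finger parallel gripper is mounted at the origin on the work surface. World frame = base frame: x ahead of the robot, y to its left, z up, the work surface at z = 0. Lengths are in m, angles in rad, forces in N, time in s.
With the tool pointing down it reaches from about 0.35 to 0.975 m from the base axis. Payload 4.9 kg.
Tool frame: the origin (TCP) lies at the very end of the fingers, on their centre line; the grasp point (between the pads) lies 19 mm behind it (pinch_z is the distance from the TCP to the grasp point, in m); z points along the fingers, y is the line along which they close (so a half turn about z gives the same grasp; the last joint's range is limited). The gripper opens to 85 mm and grips with 20 to 120 N. Pads are 22 mm wide; open, the fingers measure 114 mm over their backs; the gripper's body (76 mm by 85 mm) begins 54 mm behind the grasp point. The pads swing forward as they close: fully open they stand 13 mm farther back than shut.
Start: joints at [-1.384, 0.053, 1.613, -0, 1.476, -0.119], TCP at [0.188, -0.596, 0.231] pointing down, gripper open.
Joint ranges: [-3.01, 3.01], [-1.01, 2.22], [0.06, 2.58], [-1.02, 4.17], [0.09, 2.62], [-3.14, 3.14]. Speed limits (rad/s): [2.57, 2.57, 3.14, 3.14, 3.14, 3.14].

### API

Orientations are given as a unit quaternion [w, x, y, z].
In Python, from plant import * gives the robot as it stands. The module is installed in compiled form; this text tells all that it offers.
- The arm moves only by the tool play_rows, never from a script. Its arguments are lists of equal length, an entry for each row: "linear": the shift along the world's x, y, z in m, a list of three; "turn": the turn about the world's z in degrees. A call has 1 to 8 rows; each row shifts and turns the commanded pose from where the row before left it; what a row does not reach is not made up. A row lasts 1/8 s, in which the tool goes at most 62.5 mm and 10.7 degrees, less where a joint would pass 70% of its speed; a pose out of reach is approached as far as the arm can. A call is refused whole if a number of a shift passes 0.0625 or a number of a turn 10.7, either way. A call with a gripper value outside its range is refused whole. "hand" is the finger opening in m, from 0 to 0.0854, set as the call begins (left out, the last holds). The fingers move at their own pace and stop on an object; the grip force is fixed at half the most. Time passes only in rows, so rows that do not move let the fingers close. It gives the time, the measured TCP pose, the force, the opening and the grip force at its end, in the units of the state.
- state(): the state, without advancing time (a new reading comes with each control period).
- grab_frame(name): name is "scene" or "side" or "wrist"; returns the picture (400x640x3 uint8, red, green, blue); there is no depth.
- camera_info(name): a dict with "camera_matrix" (3x3 intrinsics, pixels), "origin" and "attitude" of the camera in the world; the wrist camera has in their place "mount" (4x4, takes a point from camera to tool coordinates, whose origin is the TCP and whose axes are the flange's). Camera axes: x right, y down, z forward; pixel columns grow to the right and rows downward; lengths in m; the calibration is good to about 2 mm. A picture is of the moment at which its call begins: read the wrist's pose just before it. camera_info takes no time and is no camera call.
- job_done(): hands the job in; it is judged then, once.
Trained networks look in the newest picture that a camera, given by its name, has taken for a name from the list of things; names that differ only in an ending like _2 or _b are one class to them, and where a whole thing is asked for, a point or a joint stands for the part that bears it (a point fixed in the world has none). Each returns a list of dicts, best first, with "p" (0 to 1); they miss things now and then, are a little off and sometimes report something else, mostly with a low value. They report only what shows in the picture. A call takes as long as a camera call. They do not tell look-alikes from the thing itself.
- trace(camera, thing): "region" (400x640 bool, what is visible of it) and "location" ([column, row] in pixels, amid what is visible of it).
The state is a dict: "time": time; "joint_pos": joint angles; "joint_vel": joint speeds; "joint_efforts": joint torques, N m; "tool_pos": TCP position; "tool_rot": TCP orientation; "contact_force": force on the tool from outside, world axes, zero at the start; "ft_torque": the same for the moment, N m; "gripper_width": opening from 0.0 (shut) to 1.0 (fully open); "grasp_force": force on a finger pad.
Only numpy, scipy, OpenCV 4.12 (cv2) and the standard library are available. Lean on these libraries where they do the work, as an engineer would, in place of code of your own. Each camera call takes 0.05 s, during which the arm holds its last target. There are 200 camera calls.

## Working session

There is one attempt and no reset: what is moved stays moved. The work goes in short steps, Python scripts to look and compute and a tool call to move; the robot and the scene stay as the last step left them, time stands still between calls to the robot, and variables do not carry over. Pictures are saved under pics/ and viewed, at most 10 in all, crops included, and the job is handed in when it is done.

Besides the shell and the picture viewer there is one more tool, called after ">>>" by a JSON object that holds its "fn" and its "kwargs". play_rows: Moves the arm, as the interface text tells. Its arguments: {"type":"object","properties":{"linear":{"type":"array","items":{"type":"array","items":{"type":"number"}}},"turn":{"type":"array","items":{"type":"number"}},"hand":{"type":"number"}},"required":["linear","turn"]}

```bash
mkdir -p pics; python3 - <<'E'
from plant import *
import cv2,numpy as np
for n in("scene","side"):
    cv2.imwrite(f"pics/{n}0.png",grab_frame(n)[:,:,::-1])
    c=camera_info(n);print(n,c)
    for t in("hob","mains","key_left","key_right","start","pot_center","pan_center"):
        print(t,[(round(d["p"],2),np.round(d["location"])) for d in trace(n,t)][:3])
print(camera_info("wrist"));s=state();print(s["time"],s["tool_rot"],s["tool_pos"])
E
```

```text
scene {'camera_matrix': array([[375.18547217,   0.        , 322.67958135],
       [  0.        , 375.18547217, 201.31953406],
       [  0.        ,   0.        ,   1.        ]]), 'origin': array([1.2097201 , 0.61854332, 0.65195577]), 'attitude': array([-0.19269497,  0.34841706,  0.80013641, -0.44861558])}
hob [(0.96, array([349., 288.]))]
mains [(0.58, array([425., 238.]))]
key_left [(0.45, array([389., 224.]))]
key_right [(0.57, array([360., 207.])), (0.19, array([439., 321.]))]
start [(0.16, array([394., 224.]))]
pot_center [(0.75, array([254., 162.])), (0.69, array([294., 207.])), (0.64, array([196., 212.]))]
pan_center [(0.64, array([356., 262.]))]
side {'camera_matrix': array([[515.54754179,   0.        , 326.71265847],
       [  0.        , 515.54754179, 208.2116455 ],
       [  0.        ,   0.        ,   1.        ]]), 'origin': array([ 0.03534988, -1.04975584,  0.77674344]), 'attitude': array([-0.48729877,  0.8463516 , -0.18516653,  0.10928052])}
hob [(0.68, array([321., 143.]))]
mains []
key_left []
key_right []
start []
pot_center [(0.9, array([476., 267.])), (0.77, array([386., 339.])), (0.64, array([368., 205.]))]
pan_center [(0.58, array([349., 168.]))]
{'camera_matrix': array([[295.8804547 ,   0.        , 315.1480844 ],
       [  0.        , 295.8804547 , 202.54499701],
       [  0.        ,   0.        ,   1.        ]]), 'mount': array([[-5.43681070e-04, -9.55470913e-01, -2.95084801e-01,
         7.59419636e-02],
       [ 9.99999832e-01, -4.59568399e-04, -3.54395553e-04,
         1.23404378e-03],
       [ 2.03002993e-04, -2.95084944e-01,  9.55471002e-01,
        -1.43315458e-01],
       [ 0.00000000e+00,  0.00000000e+00,  0.00000000e+00,
         1.00000000e+00]])}
0.8 [ 4.82646946e-06  9.88334189e-01  1.52300788e-01 -5.40761168e-06] [ 0.1881507  -0.5959945   0.23133672]
```

View pics/scene0.png

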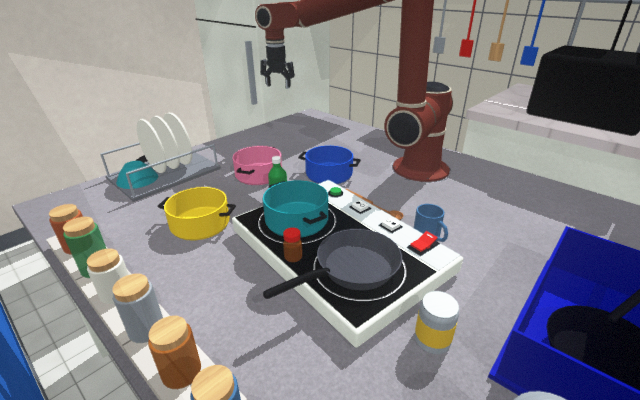

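View pics/side0.png

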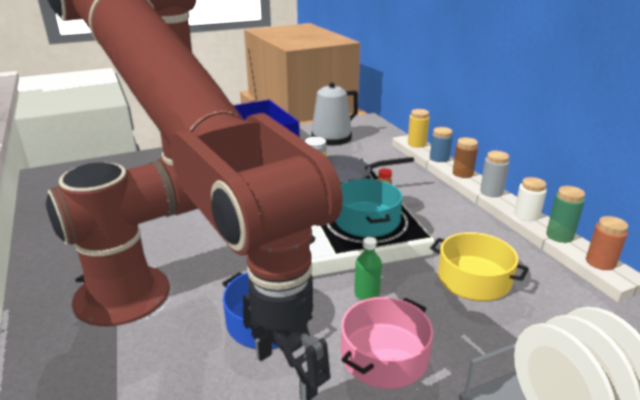

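The teal pot (296,208) is on the right plate, beside the green button (336,192). The keys are at (360,207) and (391,225), and the rocker is at (424,242). So the sequence is rocker, right key, start. Next I'll fit the hob pose.

```bash
cat > h.py <<'E'
import numpy as np
from scipy.spatial.transform import Rotation as R
from scipy.optimize import least_squares
from plant import *
def rot(q): return R.from_quat(np.roll(q,-1)).as_matrix()
def cam(n,s=None):
    c=camera_info(n)
    if n=="wrist":
        m=c["mount"];Rt=rot(s["tool_rot"]);return c["camera_matrix"],s["tool_pos"]+Rt@m[:3,3],Rt@m[:3,:3]
    return c["camera_matrix"],c["origin"],rot(c["attitude"])
def ground(cm,px,z):
    K,o,A=cm;d=A@np.linalg.solve(K,[px[0],px[1],1]);return o+d*(z-o[2])/d[2]
def hobfit(P,W):  # hob-frame xy -> world xy
    P=np.array(P);W=np.array(W)
    f=lambda v:(P@np.array([[np.cos(v[2]),np.sin(v[2])],[-np.sin(v[2]),np.cos(v[2])]])+v[:2]-W).ravel()
    r=least_squares(f,[.6,0,0]);v=r.x
    return v,f(v).reshape(-1,2)
def towerld(v,p): c,s=np.cos(v[2]),np.sin(v[2]);return np.array([c*p[0]-s*p[1]+v[0],s*p[0]+c*p[1]+v[1]])
E
python3 - <<'E'
from h import *
cm=cam("scene")
L=[((-.135,.17),(424,242),.075),((-.135,.06),(391,225),.074),((-.135,-.06),(360,207),.074),((-.135,-.17),(336,191),.074),((.18,.26),(357,337),.06),((-.18,.26),(461,257),.06),((.18,-.26),(234,221),.06)]
v,r=hobfit([l[0] for l in L],[ground(cm,l[1],l[2])[:2] for l in L])
print(v,np.round(r*1e3))
for p in [(-.145,.17),(-.135,.17),(-.135,.06),(-.135,-.06),(-.135,-.17)]:print(p,towerld(v,p))
for n,px,z in(("mug",(429,210),.085),("blue",(330,155),.08),("soap",(277,160),.15)):print(n,ground(cm,px,z))
E
```

```text
[ 0.61073459  0.11247913 -0.12667429] [[  3.   5.]
 [ -4.  -1.]
 [ -5.  -4.]
 [  4.  -2.]
 [ -0.   6.]
 [ -3.  12.]
 [  5. -16.]]
(-0.145, 0.17) [0.48837348 0.2994357 ]
(-0.135, 0.17) [0.49829335 0.29817234]
(-0.135, 0.06) [0.48439642 0.18905371]
(-0.135, -0.06) [0.46923612 0.07001521]
(-0.135, -0.17) [ 0.45533919 -0.03910342]
mug [0.37033912 0.23467128 0.085     ]
blue [ 0.27703738 -0.22026523  0.08      ]
soap [ 0.53063725 -0.21438312  0.15      ]
```

>>> {"fn": "play_rows", "kwargs": {"linear": [[0.01,0.03,0.03],[0.02,0.05,0.03],[0.02,0.058,0],[0.02,0.058,0],[0.02,0.058,0],[0.02,0.058,0],[0.02,0.058,0],[0.02,0.058,0]], "turn": [0,-5,-5,-5,-5,-5,0,0], "hand": 0}}

```text
time: 1.8
tool_pos: [0.3384, -0.1662, 0.2916]
tool_rot: [0.0, 0.998, -0.066, 0.001]
contact_force: [1.2, -0.5, -0.3]
gripper_width: -0.001
grasp_force: 0.0
```

>>> {"fn": "play_rows", "kwargs": {"linear": [[0.02,0.058,0],[0.02,0.058,0],[0.02,0.058,0],[0.02,0.058,0],[0.02,0.058,0],[0,0,0]], "turn": [0,0,0,0,0,0]}}

```text
time: 2.55
tool_pos: [0.4382, 0.1255, 0.291]
tool_rot: [-0.0, 0.998, -0.062, -0.001]
contact_force: [0.8, 0.2, 0.2]
gripper_width: -0.003
grasp_force: 0.0
```

```bash
python3 - <<'E'
from h import *
import cv2
s=state();im=grab_frame("wrist");cv2.imwrite("pics/w1.png",im[:,:,::-1])
print(s["time"],s["tool_pos"],s["tool_rot"],s["gripper_width"],np.abs(s["joint_vel"]).max(),s["contact_force"])
cm=cam("wrist",s)
for t,z in(("mains",.075),("key_left",.074),("key_right",.074),("start",.074)):
    print(t,[(round(d["p"],2),np.round(d["location"]),ground(cm,d["location"],z)) for d in trace("wrist",t)][:3])
E
```

```text
2.55 [0.43816453 0.12547407 0.29099069] [-2.00692538e-04  9.98089700e-01 -6.17785512e-02 -5.66876425e-04] -0.0032887896374476076 0.07878919230176802 [0.83403538 0.2219621  0.23725434]
mains [(0.81, array([178., 149.]), array([0.49093414, 0.28513808, 0.075     ]))]
key_left [(0.7, array([266., 151.]), array([0.47513044, 0.17975425, 0.074     ]))]
key_right [(0.56, array([368., 149.]), array([0.46248404, 0.05799887, 0.074     ])), (0.23, array([42., 18.]), array([0.64438145, 0.3926675 , 0.074     ]))]
start [(0.86, array([458., 155.]), array([ 0.44226243, -0.0497256 ,  0.074     ])), (0.7, array([241., 229.]), array([0.37933283, 0.23054325, 0.074     ]))]
```

View pics/w1.png

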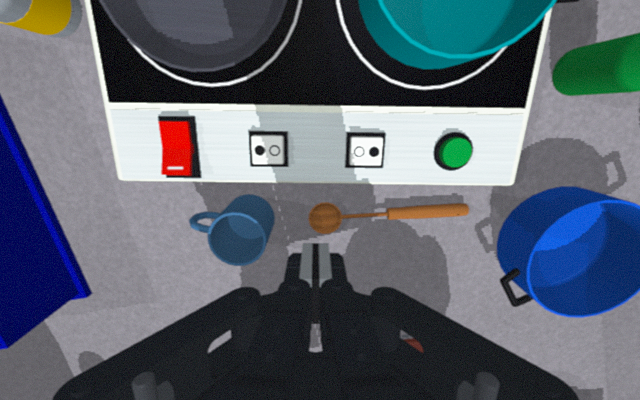

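The wrist view shows, in pixels, the rocker at (177,147), the left key at (267,150), the right key at (367,150) and the green button at (456,150). Both keys are out, and the pot is on the right. The mug is below the strip at (240,230).

```bash
python3 - <<'E'
from h import *
import cv2
im=cv2.imread("pics/w1.png").astype(int);b,g,r=im[...,0],im[...,1],im[...,2]
def cen(m,x0,x1,y0,y1):
    q=np.zeros(m.shape,np.uint8);q[y0:y1,x0:x1]=m[y0:y1,x0:x1];n,_,st,c=cv2.connectedComponentsWithStats(q);i=1+st[1:,4].argmax();return c[i],st[i]
print("red",cen((r>150)&(g<60),140,220,100,190)); st=cen((g>120)&(r<80),420,490,120,180);print("green",st)
s=state();cm=cam("wrist",s)
for nm,x0,x1 in(("kl",247,290),("kr",345,390)):
    q=im[125:175,x0:x1].mean(2)>150
    print(nm,[ ''.join('#' if a else '.' for a in row) for row in q[::6]])
L=[((-.135,.06),(267.5,149.5),.074),((-.135,-.06),(366,150),.074),((-.135,-.17),st[0],.074)]
v,e=hobfit([l[0] for l in L],[ground(cm,l[1],l[2])[:2] for l in L])
print(v,np.round(e*1e3,1))
K,o,A=cm
for p,z in [((-.159,.17),.081),((-.135,.17),.07),((-.135,.06),.074),((-.135,-.06),.074),((-.135,-.17),.074),((-.18,.26),.06),((-.18,-.26),.06)]:
    w=np.append(towerld(v,p),z);c=K@A.T@(w-o);print(p,np.round(w,4),np.round(c[:2]/c[2]))
for n,px,z in(("mugrim",(240,238),.085),("mugR",(274,215),.085)):print(n,ground(cm,px,z))
E
```

```text
red (array([175.57223001, 146.57713885]), array([ 160,  121,   31,   54, 1426], dtype=int32))
green (array([456.6656535 , 152.19300912]), array([443, 138,  29,  29, 658], dtype=int32))
kl ['###########################################', '##.......................................##', '##..################################......#', '##..################################......#', '##..####..........####..########.###......#', '###..####################.....######......#', '###..###############################......#', '###########################################', '###########################################']
kr ['#############################################', '#############################################', '#......#############################....#####', '#.....################################..#####', '......###################.........###..######', '.....######.##############......#####..######', '.....################################.#######', '......................................#######', '#############################################']
[ 0.60270733  0.09435608 -0.1470764 ] [[ 0.4  0.5]
 [-0.8 -0.2]
 [ 0.3 -0.3]]
(-0.159, 0.17) [0.4703 0.2858 0.081 ] [176. 169.]
(-0.135, 0.17) [0.4941 0.2823 0.07  ] [177. 148.]
(-0.135, 0.06) [0.478  0.1735 0.074 ] [267. 149.]
(-0.135, -0.06) [0.4604 0.0548 0.074 ] [366. 151.]
(-0.135, -0.17) [ 0.4443 -0.054   0.074 ] [457. 152.]
(-0.18, 0.26) [0.4628 0.3779 0.06  ] [116. 181.]
(-0.18, -0.26) [ 0.3865 -0.1365  0.06  ] [516. 186.]
mugrim [0.37227385 0.22635914 0.085     ]
mugR [0.39736662 0.17762497 0.085     ]
```

>>> {"fn": "play_rows", "kwargs": {"linear": [[0.012,0.054,-0.02],[0.01,0.054,-0.025],[0.01,0.0525,-0.02],[0,0,-0.05],[0,0,-0.04],[0,0,-0.012],[0,0,0]], "turn": [0,0,0,0,0,0,0]}}

```text
time: 3.68
tool_pos: [0.4705, 0.2815, 0.1245]
tool_rot: [0.0, 0.998, -0.066, -0.0]
contact_force: [-0.1, -0.9, 0.4]
gripper_width: -0.002
grasp_force: 0.0
```

>>> {"fn": "play_rows", "kwargs": {"linear": [[0,0.004,-0.02],[0,0,-0.014],[0,0,-0.006],[0,0,-0.006],[0,0,-0.004],[0,0,-0.002],[0,0,0]], "turn": [0,0,0,0,0,0,0]}}

```text
time: 4.55
tool_pos: [0.4701, 0.2868, 0.073]
tool_rot: [-0.0, 0.998, -0.065, -0.0]
contact_force: [-3.5, 1.0, 5.5]
gripper_width: 0.005
grasp_force: 2.5
```

>>> {"fn": "play_rows", "kwargs": {"linear": [[0,0,-0.001],[0,0,-0.001],[0,0,0]], "turn": [0,0,0]}}

```text
time: 4.92
tool_pos: [0.4702, 0.2869, 0.0728]
tool_rot: [0.0, 0.998, -0.065, -0.0]
contact_force: [-7.6, -2.4, 15.9]
gripper_width: -0.003
grasp_force: 7.5
```

>>> {"fn": "play_rows", "kwargs": {"linear": [[0,0,0.025],[0,0,0.05],[-0.01,-0.055,0.02],[0,-0.058,0],[0,-0.058,0],[0,-0.058,0],[0,0,0]], "turn": [0,0,0,0,0,0,0]}}

```text
time: 5.8
tool_pos: [0.4604, 0.0542, 0.1654]
tool_rot: [0.0, 0.998, -0.068, 0.001]
contact_force: [0.3, -0.0, 0.8]
gripper_width: 0.0
grasp_force: 0.0
```

```bash
python3 - <<'E'
from h import *
import cv2
s=state();im=grab_frame("wrist");cv2.imwrite("pics/w2.png",im[:,:,::-1])
print(s["time"],s["tool_pos"],s["contact_force"])
E
```

```text
5.8 [0.46041738 0.05421596 0.16537602] [ 0.2605167  -0.02195175  0.75981968]
```

View pics/w2.png

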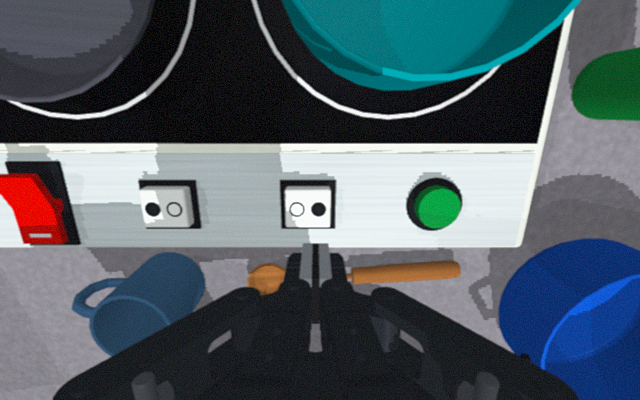

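The rocker hit its hard stop (z 0.0728, 16 N), and its far wing is now up, so it is on. The right key (308,205) is still out and lies directly ahead below the tip. I'll press it now.

>>> {"fn": "play_rows", "kwargs": {"linear": [[0,0.0005,-0.05],[0,0,-0.025],[0,0,-0.012],[0,0,-0.006],[0,0,-0.005],[0,0,-0.002],[0,0,0]], "turn": [0,0,0,0,0,0,0]}}

```text
time: 6.72
tool_pos: [0.4611, 0.0585, 0.067]
tool_rot: [-0.001, 0.998, -0.065, 0.001]
contact_force: [-3.4, 2.0, 6.4]
gripper_width: 0.002
grasp_force: 3.1
```

>>> {"fn": "play_rows", "kwargs": {"linear": [[0,0,-0.001],[0,0,-0.001],[0,0,0]], "turn": [0,0,0]}}

```text
time: 7.1
tool_pos: [0.4612, 0.0585, 0.0669]
tool_rot: [-0.0, 0.998, -0.065, 0.0]
contact_force: [-10.1, 2.2, 17.8]
gripper_width: -0.002
grasp_force: 9.1
```

>>> {"fn": "play_rows", "kwargs": {"linear": [[0,0,0.03],[0,0,0.04],[-0.008,-0.056,0.03],[-0.009,-0.056,0],[0,0,0],[0,0,0]], "turn": [0,0,0,0,0,0]}}

```text
time: 7.85
tool_pos: [0.4436, -0.0527, 0.1628]
tool_rot: [-0.0, 0.998, -0.066, 0.0]
contact_force: [0.6, 0.0, -0.2]
gripper_width: 0.003
grasp_force: 0.0
```

```bash
python3 - <<'E'
from h import *
import cv2
s=state();im=grab_frame("wrist");cv2.imwrite("pics/w3.png",im[:,:,::-1])
print(s["time"],s["tool_pos"],s["contact_force"])
E
```

```text
7.85 [ 0.44358266 -0.05268646  0.16281358] [ 0.59380976  0.01447104 -0.18156721]
```

View pics/w3.png

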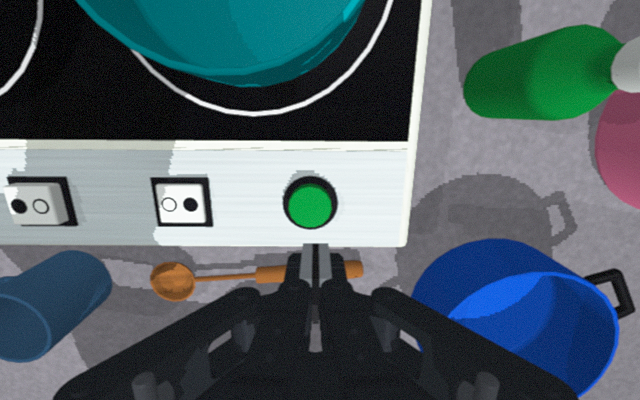

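The right key (181,203) sits low and stopped at z 0.0669. The left key is still up and the button is at (310,205). Next I'll press start.

>>> {"fn": "play_rows", "kwargs": {"linear": [[0,-0.002,-0.05],[0,0,-0.025],[0,0,-0.01],[0,0,-0.005],[0,0,-0.004],[0,0,-0.002],[0,0,-0.001],[0,0,0]], "turn": [0,0,0,0,0,0,0,0]}}

```text
time: 8.9
tool_pos: [0.4444, -0.0545, 0.0679]
tool_rot: [-0.0, 0.998, -0.065, 0.001]
contact_force: [-5.2, 3.8, 11.2]
gripper_width: 0.003
grasp_force: 5.6
```

>>> {"fn": "play_rows", "kwargs": {"linear": [[0,0,-0.001],[0,0,0]], "turn": [0,0]}}

```text
time: 9.15
tool_pos: [0.4444, -0.0545, 0.0678]
tool_rot: [-0.0, 0.998, -0.065, 0.0]
contact_force: [-7.3, 5.5, 17.1]
gripper_width: 0.004
grasp_force: 8.4
```

>>> {"fn": "play_rows", "kwargs": {"linear": [[0,0,0.03],[0,0,0.05],[0,0.05,0.03],[0,0.05,0.03],[0,0.05,0.03],[-0.01,0.03,0],[0,0,0],[0,0,0]], "turn": [0,0,0,0,0,0,0,0]}}

```text
time: 10.15
tool_pos: [0.4335, 0.1248, 0.2344]
tool_rot: [0.0, 0.998, -0.065, 0.0]
contact_force: [0.2, -0.0, 0.5]
gripper_width: 0.002
grasp_force: 0.0
```

```bash
python3 - <<'E'
from h import *
import cv2
s=state();im=grab_frame("wrist");cv2.imwrite("pics/w4.png",im[:,:,::-1])
print(s["time"],s["tool_pos"],s["contact_force"])
E
```

```text
10.15 [0.43348134 0.12475763 0.23438901] [ 0.18700488 -0.00277221  0.513612  ]
```

View pics/w4.png

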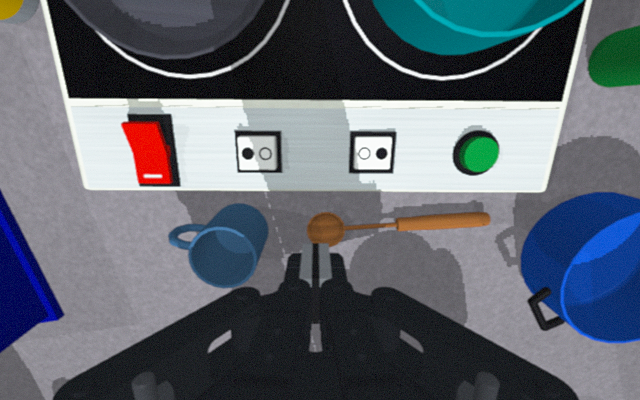

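The rocker (148,152) is tipped to on. The right key (372,153) is in, the left key (258,152) is out and start (478,153) has sprung back. Nothing else has moved.

```bash
python3 -c "
from plant import *
print(job_done())"
```

```text
the job is handed in; nothing more can be done
None
```

The job is handed in at about 10 s: rocker on, right key (the teal pot's plate) latched in, start button pressed to its stop and released, with the left key still out and nothing else visibly moved in the last wrist picture.

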